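Swap the locating pin for the snap cap on a hook rail

ROBOT

A 6-joint arm with a two-finger parallel gripper is mounted at the origin on the work surface. World frame = base frame: x ahead of the robot, y to its left, z up, the work surface at z = 0. Lengths are in m, angles in rad, forces in N, time in s.
With the tool pointing down it reaches from about 0.3 to 0.85 m from the base axis. Payload 5.4 kg.
Tool frame: the origin (TCP) lies at the very end of the fingers, on their centre line; the grasp point (between the pads) lies 19 mm behind it; z points along the fingers, y is the line along which they close (so a half turn about z gives the same grasp; the last joint's range is limited). The gripper opens to 85 mm and grips with 20 to 120 N. Pads are 22 mm wide; open, the fingers measure 114 mm over their backs; the gripper's body (76 mm by 85 mm) begins 54 mm behind the grasp point. The pads swing forward as they close: fully open they stand 13 mm farther back than shut.
Start: joints at [-1.543, 0.158, 1.597, -0, 1.386, -0.21], TCP at [0.135, -0.559, 0.231] pointing down, gripper open.
Joint ranges: [-2.91, 2.91], [-0.94, 2.29], [0.18, 2.7], [-1.29, 4.43], [0.17, 2.64], [-3, 3]. Speed limits (rad/s): [2.57, 2.57, 3.14, 3.14, 3.14, 3.14].

INTERFACE

Orientations are given as a unit quaternion [x, y, z, w].
In Python, from cell import state, read_camera, camera_info, r, search_frame, place_of gives the robot as it stands.
- The arm moves only by the tool drive_tool, never from a script. Its argument "rows" is text: rows parted by semicolons, each of 5 numbers parted by spaces: the shift along the world's x, y, z in units of 40 mm (1.0 is 40 mm), then the turn about the world's z in units of 6 degrees (1.0 is 6 degrees), then the opening in per cent of the stroke, from 0 (shut) to 100 (fully open). A call has 1 to 12 rows; each row shifts and turns the commanded pose from where the row before left it; what a row does not reach is not made up. A row lasts 1/10 s, in which the tool goes at most 50 mm and 8.59 degrees, less where a joint would pass 70% of its speed; a pose out of reach is approached as far as the arm can. A call is refused whole if a number of a shift passes 1 or a number of a turn 1, either way. A call with a gripper value outside its range is refused whole. The fingers move at their own pace and stop on an object; "grip_force" is the grip in N (left out, the last holds). Time passes only in rows, so rows that do not move let the fingers close. It gives the time, the measured TCP pose, the force, the opening and the grip force at its end, in the units of the state.
- state(): the state, without advancing time (a new reading comes with each control period).
- read_camera(name): name is "side" or "top" or "wrist"; returns (picture, depth): 384x512x3 uint8, blue, green, red; 384x512 float32, m along the optical axis (not along the pixel's ray), 0 where there is no reading.
- camera_info(name): a dict with "mtx" (3x3 intrinsics, pixels), "D" ([k1, k2, p1, p2, k3] as OpenCV has them; the pictures are not rectified), "R" (3x3) and "t" (3): a world point X has camera coordinates R X + t; the wrist camera has in their place "tool_from_camera" (4x4, takes a point from camera to tool coordinates, whose origin is the TCP and whose axes are the flange's). Camera axes: x right, y down, z forward; pixel columns grow to the right and rows downward; lengths in m; the calibration is good to about 2 mm. A picture is of the moment at which its call begins: read the wrist's pose just before it. camera_info takes no time and is no camera call.
- r.sign_off(): hands the job in; it is judged then, once.
Trained networks look in the newest picture that a camera, given by its name, has taken for a name from the list of things; names that differ only in an ending like _2 or _b are one class to them, and where a whole thing is asked for, a point or a joint stands for the part that bears it (a point fixed in the world has none). Each returns a list of dicts, best first, with "conf" (0 to 1); they miss things now and then, are a little off and sometimes report something else, mostly with a low value. They report only what shows in the picture. A call takes as long as a camera call.
- search_frame(camera, query): "rect" ([left, top, right, bottom] in pixels, round what is visible of it).
- place_of(camera, query): "at" ([column, row] in pixels: a listed point, or the origin of a listed thing).
The state is a dict: "time_s": time; "qpos": joint angles; "joint_vel": joint speeds; "joint_torque": joint torques, N m; "tcp_pos": TCP position; "tool_rot": TCP orientation; "ft_force": force on the tool from outside, world axes, zero at the start; "wrist_torque": the same for the moment, N m; "gripper_width": finger opening in m; "grasp_force": force on a finger pad.
Only numpy, scipy, OpenCV 4.12 (cv2) and the standard library are available. Lean on these libraries where they do the work, as an engineer would, in place of code of your own. Each camera call takes 0.05 s, during which the arm holds its last target. There are 200 camera calls.

TASK

The hook rail is lined up: draw its locating pin up out of the hollow stud, park it in the slotted fork on the same base so that it hangs there by its head, and let it go. Then put the round snap cap over the stud, press it straight down until it clicks home, and keep pressing firmly after the click so that the rubber washer under it stays squeezed: finish while still pressing the cap, without letting go, and leave the other things on the shelf where they are.

Things in the scene. Friction and masses are not known exactly. Their poses are not given: they have to be found in the camera images.
- hook_rail: Steel base plate 190 x 240 x 6 mm, fixed; origin at the centre of its underside, z up, +x towards its hook bar. The bar (12 mm thick, along y, 250 mm long, 150 mm above the shelf) stands 80 mm to +x, its hooks reach back to 40 mm, a red hair clip hangs on the middle one. The stud stands at (-50, 55) mm, the fork at (-50, -55) mm.
- stud (a point): Centre of the mouth (top) of the upright grey hollow stud, 43 mm above the shelf, axes as hook_rail. Stud 21 mm across, 18 mm at its chamfered top; blind bore 11 mm wide, 35 mm deep. Four sprung barbs, centred 7.5 mm below the mouth, stick out to a radius of 15.5 mm and yield inward. The top of a black rubber washer, 40 mm across, is 17 mm below the mouth.
- notch (a point): Parking place of the pin's axis, on the top face of the fork, 50 mm above the shelf, axes as hook_rail. The fork is a level steel plate 6 mm thick, 39 mm wide, with a slot 13 mm wide, 22 mm long, open to -x and through from top to bottom. The point is on the slot's middle line, 7 mm from its closed end; 38 mm of free room under the fork.
- pin_head (a point): Locating pin, about 35 g: grey round head 18 mm in diameter, 28 mm tall, this point at the head's centre, z up along the pin; under it a steel shank 8 mm in diameter, 34 mm long. At the start the shank stands in the stud's bore, head resting on the mouth. Parked, the head rests on the fork (this point 14 mm above notch).
- cap_mid (a point): Snap cap, about 30 g: plain white, round, 42 mm in diameter, 34 mm tall, this point half-way up, z up. Flat closed top, open below: mouth 26 mm wide in a lip 5 mm high, then 33 mm wide, 22 mm deep inside. Stands on the shelf open side down. On the stud it rests on the barbs at first (point 12 mm above stud); clicked on, it touches the washer (point level with stud).
- washer (a joint): How far the washer is squeezed down, in m: 0 free, 0.004 bottomed; springs back with about 4 N per mm. Pressing the cap on takes about 8 to 12 N; with its underside 12 to 13 mm below the stud's mouth the barbs snap over the lip, the force drops and they draw the cap on; from 17 mm below the mouth the washer is squeezed.
- cream_jar: Bystander: white screw-lid jar, 54 mm in diameter, 45 mm tall; origin at the centre of its underside.
- nail_brush: Bystander: wooden nail brush, 75 mm long (its x) by 36 mm, 32 mm tall; origin at the centre of its underside.
- soap_box: Bystander: grey closed soap box, 72 x 107 mm, 38 mm tall; origin at the centre of its underside.
- cap_case: Bystander: round white closed shower cap case, 96 mm in diameter, 38 mm tall; origin at the centre of its underside.
- bamboo_cup: Bystander: bamboo cup, 72 mm in diameter, 95 mm tall; origin at the centre of its underside.
- tumbler: Bystander: glass tumbler, 68 mm in diameter, 105 mm tall; origin at the centre of its underside.

How it is judged:
By the outcome, as a careful person would: the job done as asked, in the order asked, and still so for the second after the job is handed in, while the arm keeps its last pose, push and grip.
It also fails if it takes over 69 s, if anything falls off the work surface, if the arm or the gripper's body presses on something with over 40 N, if the wrist force passes 120 N, or if a joint passes its speed limit or range.

## Working session

There is one attempt and no reset: what is moved stays moved. The work goes in short steps, Python scripts to look and compute and a tool call to move; the robot and the scene stay as the last step left them, time stands still between calls to the robot, and variables do not carry over. Pictures are saved under pics/ and viewed, at most 10 in all, crops included, and the job is handed in when it is done.

Besides the shell and the picture viewer there is one more tool, called as name(argument=value, ...), one argument or row to a line, values as JSON. drive_tool: Moves the arm, as the interface text tells. Its arguments: {"type":"object","properties":{"rows":{"type":"string"},"grip_force":{"type":"number"}},"required":["rows"]}

```bash
mkdir -p pics
cat > h.py <<'E'
import numpy as np, cv2
from cell import state, read_camera, camera_info, r, search_frame, place_of
from scipy.spatial.transform import Rotation as Ro
def cam(name):
    i=camera_info(name); s=state()
    if name=="wrist":
        T=np.eye(4);T[:3,:3]=Ro.from_quat(s["tool_rot"]).as_matrix();T[:3,3]=s["tcp_pos"]
        W=T@np.array(i["tool_from_camera"])
    else:
        W=np.eye(4);R=np.array(i["R"]);W[:3,:3]=R.T;W[:3,3]=-R.T@np.array(i["t"])
    return np.array(i["mtx"],float),np.array(i["D"],float),W
def ray(c,px):
    K,D,W=c
    p=cv2.undistortPoints(np.array([[px]],float),K,D)[0,0]
    return W[:3,3],W[:3,:3]@np.array([p[0],p[1],1.])
def at_z(c,px,z):
    o,d=ray(c,px); return o+d*(z-o[2])/d[2]
def at_d(c,px,dep):
    o,d=ray(c,px); return o+d*dep
def proj(c,X):
    K,D,W=c; M=np.linalg.inv(W)
    rv,_=cv2.Rodrigues(M[:3,:3]); return cv2.projectPoints(np.array(X,float).reshape(-1,1,3),rv,M[:3,3],K,D)[0][:,0]
E
python3 - <<'E'
from h import *
s=state();print(s["time_s"],s["tcp_pos"],s["tool_rot"],s["gripper_width"])
ims=[]
for n in ["top","side"]:
    c=cam(n);im,d=read_camera(n);ims.append(im);np.save(n+".npy",d)
    for q,z in [("stud",.043),("notch",.05),("pin_head",.057),("cap_mid",.017),("hook_rail",0)]:
        for p in place_of(n,q)[:2]:
            u,v=p["at"];dd=d[int(v)%384,int(u)%512]
            print(n,q,np.round(p["at"],1),round(p["conf"],2),"z:",np.round(at_z(c,p["at"],z),3),"d:",np.round(at_d(c,p["at"],dd),3))
    print(c[2][:3,3])
    cv2.imwrite(f"pics/{n}0.png",im)
E
```

```text
0.0 [ 0.13538774 -0.55819484  0.23027543] [ 9.92940274e-01  1.18611273e-01  7.62440212e-05 -9.86574973e-04] 0.08515298258119888
top stud [206.1 208.6] 0.98 z: [0.528 0.17  0.043] d: [0.525 0.166 0.067]
top notch [242.2 213.3] 0.82 z: [0.512 0.064 0.05 ] d: [0.516 0.066 0.011]
top pin_head [203.1 209.7] 0.52 z: [0.523 0.176 0.057] d: [0.521 0.174 0.069]
top cap_mid [327.5 238.1] 0.69 z: [ 0.439 -0.185  0.017] d: [ 0.438 -0.182  0.03 ]
top hook_rail [226.2 198.6] 0.82 z: [0.563 0.116 0.   ] d: [0.562 0.115 0.004]
[0.39965039 0.00312475 1.11377381]
side stud [234.7 160.5] 0.84 z: [0.531 0.184 0.043] d: [0.529 0.167 0.057]
side notch [234.5 184.5] 0.85 z: [0.516 0.066 0.05 ] d: [0.516 0.071 0.045]
side pin_head [235.7 157.6] 0.51 z: [0.534 0.181 0.057] d: [0.533 0.166 0.069]
side cap_mid [223.4 269. ] 0.75 z: [ 0.452 -0.202  0.017] d: [ 0.452 -0.216  0.036]
side hook_rail [249.6 181.8] 0.89 z: [0.569 0.124 0.   ] d: [0.568 0.121 0.002]
[ 0.44200973 -0.78559907  0.84412197]
```

View pics/top0.png

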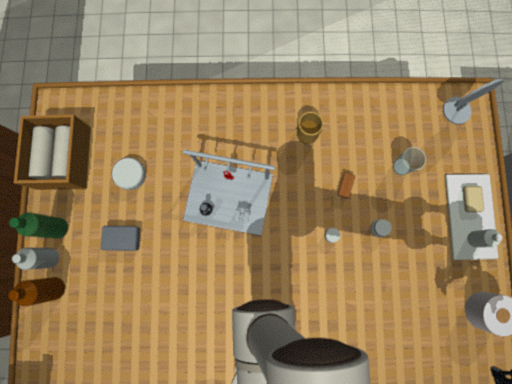

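View pics/side0.png

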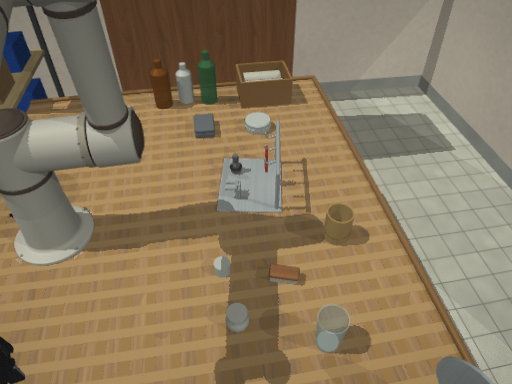

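The top view shows the rail with the pin at about (206,208) and the fork at about (243,210). The cap is at about (333,236), with the jar near it at (382,228). The rail yaw is about -7°. I'll go over the cap first and look with the wrist camera, then move on to the stud.

drive_tool(
  rows="0.6 0.9 0 -0.34 100; 0.76 0.92 0 -0.34 100; 0.76 0.92 0 -0.34 100; 0.76 0.92 0 -0.34 100; 0.76 0.92 0 -0.34 100; 0.76 0.92 0 -0.34 100; 0.76 0.92 0 -0.34 100; 0.76 0.92 0 -0.34 100; 0.76 0.92 0 -0.34 100; 0.76 0.92 0 -0.34 100; 0 0 0 0 100; 0 0 0 0 100",
)

```text
time_s: 1.8
tcp_pos: [0.4334, -0.1908, 0.2313]
tool_rot: [0.998, -0.058, -0.0, 0.0]
ft_force: [-0.8, -0.3, -0.4]
gripper_width: 0.0851
grasp_force: 0.0
```

Run:
```python
from h import *
s=state();print(s["time_s"],s["tcp_pos"],s["tool_rot"],np.round(s["qpos"],2))
c=cam("wrist");im,d=read_camera("wrist")
for q,z in [("cap_mid",.017),("cream_jar",0)]:
    for p in place_of("wrist",q)[:2]: print(q,p,at_z(c,p["at"],z))
    for p in search_frame("wrist",q)[:2]:
        print(p)
# depth: points at cap top height
v,u=np.mgrid[0:384:2,0:512:2];m=d[v,u]>0
P=np.array([at_d(c,(a,b),d[b,a]) for a,b in zip(u[m],v[m])])
k=(abs(P[:,2]-.034)<.006)&(np.hypot(P[:,0]-.44,P[:,1]+.19)<.05)
Q=P[k];print(len(Q),Q.mean(0),Q.min(0),Q.max(0))
cv2.imwrite("pics/w1.png",im)
```

```text
1.8 [ 0.43340494 -0.19083656  0.23134453] [ 9.98341372e-01 -5.75711751e-02 -1.02323983e-04  2.31845604e-04] [-0.67 -0.11  1.87 -0.    1.38  1.02]
cap_mid {'at': [259.1, 148.5], 'conf': 0.72} [ 0.45379665 -0.19911499  0.017     ]
{'rect': [240.3, 130.4, 279.1, 175.3], 'conf': 0.61}
cream_jar {'at': [379.2, 117.8], 'conf': 0.97} [ 0.47036225 -0.3378006   0.        ]
{'rect': [360.5, 93.5, 424.7, 145.1], 'conf': 0.62}
303 [ 0.44963452 -0.19761242  0.03288181] [ 0.42855692 -0.21801701  0.02819501] [ 0.46984428 -0.17771728  0.03519631]
```

The cap is at (0.4495, -0.1978), and its depth extents fit a 42 mm diameter and 34 mm height. Next I look over the rail.

drive_tool(
  rows="0.27 0.97 0 0 100; 0.27 0.97 0 0 100; 0.27 0.97 0 0 100; 0.27 0.97 0 0 100; 0.27 0.97 0 0 100; 0.27 0.97 0 0 100; 0.27 0.97 0 0 100; 0.27 0.97 0 0 100; 0 0 0 0 100; 0 0 0 0 50; 0 0 0 0 50",
)

```text
time_s: 3.15
tcp_pos: [0.5194, 0.1174, 0.2312]
tool_rot: [0.998, -0.06, -0.0, 0.0]
ft_force: [1.2, -1.5, -1.1]
gripper_width: 0.0592
grasp_force: 0.0
```

Run:
```python
from h import *
s=state();print(s["time_s"],s["tcp_pos"],s["tool_rot"],np.round(s["qpos"],2))
c=cam("wrist");im,d=read_camera("wrist")
for q,z in [("pin_head",.057),("stud",.043),("notch",.05),("hook_rail",0)]:
    for p in place_of("wrist",q)[:2]: print(q,p,at_z(c,p["at"],z))
v,u=np.mgrid[0:384,0:512];m=d>0
pts=cv2.undistortPoints(np.stack([u[m],v[m]],1).astype(float).reshape(-1,1,2),c[0],c[1])[:,0]
P=(np.c_[pts,np.ones(len(pts))]*d[m][:,None])@c[2][:3,:3].T+c[2][:3,3]
def rep(n,k):
    Q=P[k];print(n,len(Q),Q.mean(0).round(4),Q.min(0).round(4),Q.max(0).round(4))
rep("head",(abs(P[:,2]-.071)<.005)&(np.hypot(P[:,0]-.525,P[:,1]-.17)<.02))
k=(abs(P[:,2]-.05)<.004)&(np.hypot(P[:,0]-.514,P[:,1]-.066)<.04)
rep("fork",k); 
Z=np.zeros((80,80),np.uint8)
i=((P[k][:,0]-.474)/.001).astype(int);j=((P[k][:,1]-.026)/.001).astype(int);Z[np.clip(79-i,0,79),np.clip(79-j,0,79)]=255
big=cv2.resize(Z,(384,384),interpolation=0)
cv2.imwrite("pics/w2.png",np.hstack([im[:, 0:512],cv2.cvtColor(big,8)[:, :288]]))
cv2.imwrite("pics/z2.png",np.hstack([im, ]))
np.save("P.npy",P)
```

```text
3.15 [0.51940577 0.11737763 0.23121181] [ 9.98197481e-01 -6.00143586e-02 -1.21345289e-04  2.26281536e-04] [-0.    0.05  1.72 -0.    1.38  1.69]
pin_head {'at': [195.7, 168.6], 'conf': 0.71} [0.53397791 0.17389169 0.057     ]
stud {'at': [200.1, 168.6], 'conf': 0.98} [0.53059352 0.17227997 0.043     ]
notch {'at': [304.3, 176.7], 'conf': 0.73} [0.51078053 0.06614305 0.05      ]
hook_rail {'at': [253.3, 121.8], 'conf': 0.69} [0.56779541 0.11207058 0.        ]
head 267 [0.5317 0.1737 0.0697] [0.5223 0.1652 0.0662] [0.5402 0.1828 0.0718]
fork 1008 [0.5095 0.067  0.0488] [0.4855 0.0461 0.046 ] [0.5312 0.0887 0.0513]
```

View pics/w2.png

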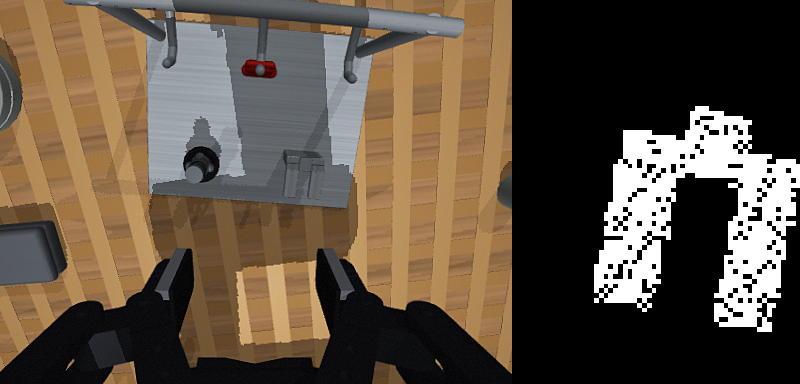

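The head is at (0.5317, 0.1737). The view shows the pin in its black washer at (195,165), and the fork at (303,175) with its slot open towards the robot. I'll fit the fork footprint to get the notch and yaw.

Run:
```python
from h import *
from scipy.optimize import differential_evolution as DE
P=np.load("P.npy")
k=(abs(P[:,2]-.049)<.005)&(np.hypot(P[:,0]-.512,P[:,1]-.066)<.05)
Q=P[k][:,:2]
def f(p):
    x,y,a=p; c,s=np.cos(a),np.sin(a); d=Q-[x,y]
    X=d[:,0]*c+d[:,1]*s; Y=-d[:,0]*s+d[:,1]*c
    slot=(X<.007)&(abs(Y)<.0065)
    ins=(X>-.0155)&(abs(Y)<.0195)&(X<.0195)&~slot
    # balanced
    return -(ins.sum())+1.0*slot.sum()
for _ in range(1):
    r_=DE(f,[(.49,.53),(.05,.08),(-.3,.1)],seed=1);print(r_.x,r_.fun,len(Q))
# base-plate yaw / rail via plate
k=(abs(P[:,2]-.006)<.004)&(np.hypot(P[:,0]-.56,P[:,1]-.11)<.2)
H=P[k][:,:2]; H=H[(H[:,0]<.72)]
# plate vs table: z>.003
k=(P[:,2]>.0035)&(P[:,2]<.009)&(np.hypot(P[:,0]-.56,P[:,1]-.11)<.17)
rc=cv2.minAreaRect(P[k][:,:2].astype(np.float32)*1000);print(rc)
print(np.degrees(np.arctan2(.5317-r_.x[0],.1737-r_.x[1])),np.hypot(.5317-r_.x[0],.1737-r_.x[1]))
```

```text
[ 0.50561707  0.0671964  -0.19727904] -913.0 1097
((569.6015625, 110.66114807128906), (240.0243377685547, 190.0647735595703), 78.5925064086914)
13.760994552988231 0.10965097653747545
```

The plate fits 240 x 190 mm exactly, at (0.5696, 0.1107) with yaw -11.4°. That gives the stud at (0.5315, 0.1745) and the notch at (0.5097, 0.0667), consistent with what I measured. I'll align the gripper, descend and grip the head.

drive_tool(
  rows="0.15 0.7 -0.5 -0.4 45; 0.155 0.71 -0.5 -0.35 45; 0 0 -0.8 0 45; 0 0 -0.8 0 45; 0 0 -0.8 0 45; 0 0 -0.6 0 45; 0 0 -0.3 0 45; 0 0 -0.2 0 45; 0 0 0 0 45; 0 0 0 0 45",
  grip_force=50,
)

```text
time_s: 4.4
tcp_pos: [0.5327, 0.1752, 0.0526]
tool_rot: [0.995, -0.098, 0.001, -0.0]
ft_force: [0.2, 0.0, 1.1]
gripper_width: 0.0382
grasp_force: 0.0
```

drive_tool(
  rows="0 0 0 0 0; 0 0 0 0 0; 0 0 0 0 0; 0 0 0 0 0; 0 0 0 0 0; 0 0 0 0 0; 0 0 0 0 0; 0 0 0 0 0",
)

```text
time_s: 5.2
tcp_pos: [0.5327, 0.1753, 0.0527]
tool_rot: [0.995, -0.098, 0.001, -0.0]
ft_force: [-1.3, -0.5, 6.6]
gripper_width: 0.0161
grasp_force: 48.8
```

drive_tool(
  rows="0 0 0.15 0 0; 0 0 0.25 0 0; 0 0 0.3 0 0; 0 0 0.3 0 0; 0 0 0.3 0 0; 0 0 0.2 0 0; 0 0 0 0 0; 0 0 0 0 0",
)

```text
time_s: 6.0
tcp_pos: [0.5315, 0.1752, 0.1113]
tool_rot: [0.995, -0.098, -0.0, 0.0]
ft_force: [-0.4, -0.8, -0.7]
gripper_width: 0.0163
grasp_force: 48.8
```

Run:
```python
from h import *
s=state();print(s["time_s"],s["tcp_pos"],s["gripper_width"],s["ft_force"])
im,d=read_camera("wrist");a=im
b,_=read_camera("side")
b=cv2.resize(b[110:220,180:300],None,fx=3,fy=3)
cv2.imwrite("pics/w3.png",np.hstack([cv2.resize(a,(440,330)),b]))
```

```text
6.0 [0.53151039 0.17518182 0.1112928 ] 0.016269246157411807 [-0.40741152 -0.75344543 -0.72234162]
```

View pics/w3.png

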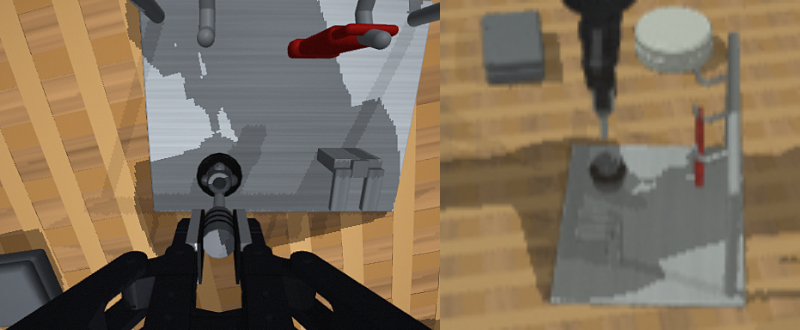

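The pin is out and hangs straight in the fingers. The empty stud is at about (220,175). I'll measure the shank, stud and fork by depth.

```bash
cat >> h.py <<'E'
def cloud(name):
    c=cam(name);im,d=read_camera(name)
    v,u=np.mgrid[0:384,0:512];m=d>0
    pts=cv2.undistortPoints(np.stack([u[m],v[m]],1).astype(float).reshape(-1,1,2),c[0],c[1])[:,0]
    return im,d,c,(np.c_[pts,np.ones(len(pts))]*d[m][:,None])@c[2][:3,:3].T+c[2][:3,3]
def rep(n,Q):
    print(n,len(Q),*( [Q.mean(0).round(4),Q.min(0).round(4),Q.max(0).round(4)] if len(Q) else []))
E
python3 - <<'E'
from h import *
im,d,c,P=cloud("wrist");np.save("P3.npy",P)
for a in np.arange(.060,.105,.006):
    rep("shank %.3f"%a,P[(abs(P[:,2]-a)<.003)&(np.hypot(P[:,0]-.5315,P[:,1]-.1752)<.012)])
rep("mouth",P[(abs(P[:,2]-.043)<.0025)&(np.hypot(P[:,0]-.5315,P[:,1]-.1745)<.02)])
rep("washer",P[(abs(P[:,2]-.026)<.003)&(np.hypot(P[:,0]-.5315,P[:,1]-.1745)<.025)])
k=(P[:,2]>.0035)&(P[:,2]<.009)&(np.hypot(P[:,0]-.56,P[:,1]-.11)<.2)&(P[:,0]<.66)
print("barb")
k=(abs(P[:,2]-.05)<.003)&(np.hypot(P[:,0]-.512,P[:,1]-.066)<.05);Q=P[k][:,:2]
a=np.radians(-11.4);R=np.array([[np.cos(a),-np.sin(a)],[np.sin(a),np.cos(a)]])
L=(Q-[.5097,.0667])@R
rep("fork local",L)
for y in np.arange(-.02,.021,.004):
    q=L[abs(L[:,1]-y)<.002]
    if len(q): print(round(y,3),q[:,0].min().round(4),q[:,0].max().round(4),len(q))
q=L[(L[:,0]<.004)&(L[:,0]>-.012)]; print("slot edges", np.sort(q[q[:,1]<0,1])[-5:],np.sort(q[q[:,1]>0,1])[:5])
for p in place_of("wrist","stud")[:1]+place_of("wrist","notch")[:1]: print(p,at_z(c,p["at"],.043),at_z(c,p["at"],.05))
print(state()["time_s"])
E
```

```text
shank 0.060 0
shank 0.066 5 [0.5326 0.1741 0.0685] [0.5315 0.1716 0.0676] [0.5331 0.177  0.0688]
shank 0.072 50 [0.5326 0.1739 0.0721] [0.53   0.1706 0.0691] [0.5338 0.1779 0.075 ]
shank 0.078 52 [0.5325 0.1738 0.078 ] [0.5304 0.1707 0.0751] [0.5338 0.1777 0.0806]
shank 0.084 58 [0.5326 0.1741 0.0839] [0.5303 0.1708 0.081 ] [0.5337 0.1784 0.0869]
shank 0.090 21 [0.5331 0.174  0.0883] [0.532  0.1717 0.087 ] [0.5337 0.1767 0.0899]
shank 0.096 0
shank 0.102 109 [0.5368 0.1735 0.1024] [0.5317 0.1662 0.0996] [0.5386 0.1821 0.1049]
mouth 372 [0.5319 0.1739 0.0418] [0.5222 0.1644 0.0405] [0.5414 0.1835 0.0436]
washer 1123 [0.535  0.1733 0.0249] [0.5117 0.1545 0.023 ] [0.551  0.1939 0.029 ]
barb
fork local 2220 [0.0001 0.0002] [-0.0215 -0.0203] [0.0213 0.0197]
-0.02 -0.0212 0.0139 99
-0.016 -0.0215 0.0141 267
-0.012 -0.0215 0.0142 278
-0.008 -0.0214 0.0182 279
-0.004 0.0037 0.0211 116
0.0 0.0068 0.0211 117
0.004 0.007 0.0213 133
0.008 -0.0215 0.0201 253
0.012 -0.0214 0.0142 286
0.016 -0.0215 0.0141 270
0.02 -0.0208 0.0138 122
slot edges [-0.00616474 -0.00616129 -0.00612462 -0.00607596 -0.00506783] [0.00642703 0.0067409  0.00674379 0.00675756 0.00676456]
{'at': [256.3, 212.6], 'conf': 0.76} [0.53140652 0.17315675 0.043     ] [0.5339915  0.17268944 0.05      ]
{'at': [420.3, 217.2], 'conf': 0.72} [0.50543949 0.06130813 0.043     ] [0.50889441 0.06458791 0.05      ]
6.25
```

The fork model agrees: closed end at +7 mm, slot edges at ±6.5 mm. The shank centre is at about (0.5298, 0.1741), so the pin has to move (-20.1, -107.4) mm.

drive_tool(
  rows="-0.1 -0.5 0 0 0; -0.15 -0.8 0 0 0; -0.15 -0.8 0 0 0; -0.1 -0.58 0 0 0; 0 0 0 0 0; 0 0 0 0 0; 0 0 0 0 0",
)

```text
time_s: 6.95
tcp_pos: [0.5117, 0.0688, 0.1112]
tool_rot: [0.995, -0.098, -0.0, -0.0]
ft_force: [-0.1, -0.1, 0.3]
gripper_width: 0.0159
grasp_force: 48.9
```

Run:
```python
from h import *
s=state();print(s["time_s"],s["tcp_pos"],s["gripper_width"],s["ft_force"])
im,d,c,P=cloud("wrist")
for a in np.arange(.066,.09,.006):
    rep("shank %.3f"%a,P[(abs(P[:,2]-a)<.003)&(np.hypot(P[:,0]-.511,P[:,1]-.067)<.012)])
k=(abs(P[:,2]-.05)<.003)&(np.hypot(P[:,0]-.512,P[:,1]-.066)<.05);Q=P[k][:,:2]
a=np.radians(-11.4);R=np.array([[np.cos(a),-np.sin(a)],[np.sin(a),np.cos(a)]])
L=(Q-[.5097,.0667])@R
rep("fork local",L)
cv2.imwrite("pics/w4.png",im)
```

```text
6.95 [0.51169688 0.06879636 0.11121876] 0.01590223172689075 [-0.14316392 -0.09896458  0.30636524]
shank 0.066 2 [0.5134 0.0685 0.0688] [0.5134 0.0669 0.0687] [0.5135 0.0701 0.0689]
shank 0.072 44 [0.5132 0.0675 0.072 ] [0.5109 0.0643 0.0691] [0.5143 0.0715 0.075 ]
shank 0.078 56 [0.5133 0.0676 0.0779] [0.5108 0.0644 0.075 ] [0.5145 0.0714 0.081 ]
shank 0.084 57 [0.5133 0.0678 0.0841] [0.5109 0.0645 0.0811] [0.5146 0.072  0.087 ]
fork local 2122 [ 0.0011 -0.0003] [-0.0211 -0.02  ] [0.0213 0.0191]
```

View pics/w4.png

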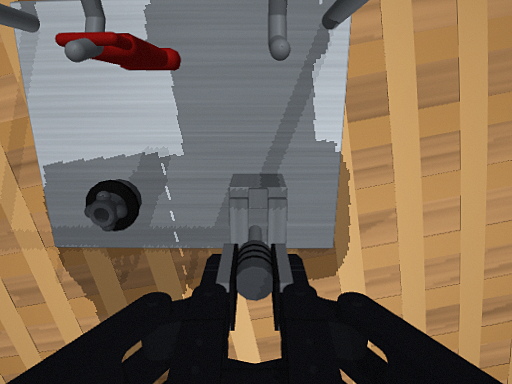

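The pin is over the slot and needs a correction of about (-1, -1.2) mm. Then I lower it.

drive_tool(
  rows="-0.03 -0.035 0 0 0; 0 0 -0.2 0 0; 0 0 -0.2 0 0; 0 0 -0.2 0 0; 0 0 -0.2 0 0; 0 0 -0.2 0 0; 0 0 -0.12 0 0; 0 0 0 0 0; 0 0 0 0 0",
)

```text
time_s: 7.9
tcp_pos: [0.5105, 0.0666, 0.0666]
tool_rot: [0.995, -0.098, 0.0, -0.0]
ft_force: [-0.1, 0.3, 0.3]
gripper_width: 0.0159
grasp_force: 48.9
```

drive_tool(
  rows="0 0 -0.05 0 0; 0 0 -0.05 0 0; 0 0 -0.03 0 0; 0 0 0 0 0; 0 0 0 0 0",
)

```text
time_s: 8.4
tcp_pos: [0.5104, 0.0666, 0.0613]
tool_rot: [0.995, -0.098, -0.0, 0.0]
ft_force: [0.0, 0.0, 0.1]
gripper_width: 0.0159
grasp_force: 48.9
```

drive_tool(
  rows="0 0 -0.03 0 0; 0 0 -0.02 0 0; 0 0 0 0 0; 0 0 0 0 0",
)

```text
time_s: 8.8
tcp_pos: [0.5107, 0.0666, 0.0597]
tool_rot: [0.995, -0.098, 0.0, 0.0]
ft_force: [-1.1, 0.2, 3.9]
gripper_width: 0.0159
grasp_force: 49.4
```

Run:
```python
from h import *
im,d,c,P=cloud("wrist"); rep("head lowest",P[(P[:,2]>.045)&(np.hypot(P[:,0]-.5105,P[:,1]-.067)<.012)])
cv2.imwrite("pics/w5.png",im[140:380,100:420])
```

```text
head lowest 3654 [0.5141 0.066  0.0847] [0.501  0.0555 0.0464] [0.5225 0.078  0.1406]
```

The head touched down at exactly the expected height. I release it and rise straight up.

drive_tool(
  rows="0 0 0 0 25; 0 0 0 0 35; 0 0 0 0 45; 0 0 0 0 45; 0 0 0 0 45; 0 0 0.3 0 45; 0 0 0.6 0 45; 0 0 0.8 0 60; 0 0 0.8 0 60; 0 0 0 0 60; 0 0 0 0 60",
)

```text
time_s: 9.95
tcp_pos: [0.5111, 0.0665, 0.1606]
tool_rot: [0.995, -0.098, 0.001, 0.0]
ft_force: [-0.4, -0.2, -0.7]
gripper_width: 0.0512
grasp_force: 0.0
```

Run:
```python
from h import *
print(state()["tcp_pos"])
im,d,c,P=cloud("wrist"); rep("head top",P[(P[:,2]>.07)&(P[:,2]<.085)&(np.hypot(P[:,0]-.5105,P[:,1]-.067)<.025)])
rep("mouth",P[(abs(P[:,2]-.042)<.0025)&(np.hypot(P[:,0]-.5315,P[:,1]-.1745)<.02)])
cv2.imwrite("pics/w5.png",im)
```

```text
[0.51111402 0.06653517 0.16064704]
head top 469 [0.5102 0.0659 0.0765] [0.5006 0.0574 0.07  ] [0.5183 0.0748 0.0785]
mouth 322 [0.5318 0.1734 0.0414] [0.5198 0.1631 0.0396] [0.5432 0.186  0.044 ]
```

View pics/w5.png

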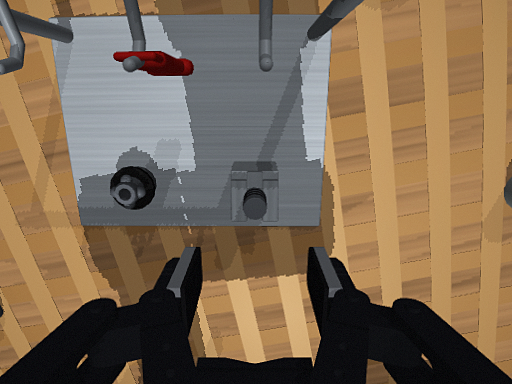

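The pin is parked: its head sits in the slot at (255,203) with its top at z ≈ 0.078. Next is the cap.

drive_tool(
  rows="-0.1 -0.5 0.2 0 70; -0.22 -0.94 0 0 75; -0.22 -0.94 0 0 75; -0.22 -0.94 0 0 75; -0.22 -0.94 0 0 75; -0.22 -0.94 0 0 75; -0.22 -0.94 0 0 75; -0.12 -0.47 -0.2 0 75; 0 0 0 0 75; 0 0 0 0 75; 0 0 0 0 75",
)

```text
time_s: 11.1
tcp_pos: [0.4487, -0.1966, 0.1588]
tool_rot: [0.995, -0.098, -0.0, -0.001]
ft_force: [-0.5, -1.1, -0.1]
gripper_width: 0.0645
grasp_force: 0.0
```

Run:
```python
from h import *
s=state();print(s["tcp_pos"],s["gripper_width"])
im,d,c,P=cloud("wrist"); Q=P[(abs(P[:,2]-.033)<.003)&(np.hypot(P[:,0]-.4495,P[:,1]+.1978)<.05)]; rep("cap top",Q)
print(cv2.minEnclosingCircle(Q[:,:2].astype(np.float32)*1000))
```

```text
[ 0.44874324 -0.19660059  0.15880626] 0.0644927223541058
cap top 1783 [ 0.4497 -0.1977  0.0329] [ 0.4285 -0.2182  0.0301] [ 0.4697 -0.1771  0.0355]
((449.1289978027344, -197.5888671875), 20.94347381591797)
```

drive_tool(
  rows="0 -0.025 -0.5 0 75; 0 0 -0.8 0 75; 0 0 -0.8 0 75; 0 0 -0.8 0 75; 0 0 -0.5 0 75; 0 0 -0.3 0 75; 0 0 0 0 75; 0 0 0 0 75",
  grip_force=80,
)

```text
time_s: 11.95
tcp_pos: [0.4496, -0.1989, 0.0122]
tool_rot: [0.995, -0.098, 0.001, 0.0]
ft_force: [0.6, -0.3, 0.2]
gripper_width: 0.0639
grasp_force: 0.0
```

drive_tool(
  rows="0 0 0 0 20; 0 0 0 0 20; 0 0 0 0 20; 0 0 0 0 20; 0 0 0 0 20; 0 0 0 0 20; 0 0 0 0 20; 0 0 0 0 20",
)

```text
time_s: 12.75
tcp_pos: [0.4501, -0.1996, 0.0132]
tool_rot: [0.995, -0.098, 0.001, 0.001]
ft_force: [-0.5, 1.9, 6.2]
gripper_width: 0.0392
grasp_force: 79.6
```

drive_tool(
  rows="0 0 0.3 0 20; 0 0 0.7 0 20; 0 0 0.9 0 20; 0.1 0.4 0.9 0 20; 0.2 0.9 0.2 0 20; 0.2 0.9 0 0 20; 0.2 0.9 0 0 20; 0.2 0.9 0 0 20; 0.2 0.9 0 0 20; 0.2 0.9 0 0 20; 0.2 0.9 0 0 20; 0.2 0.9 0 0 20",
)

```text
time_s: 13.95
tcp_pos: [0.5172, 0.1067, 0.1326]
tool_rot: [0.995, -0.098, 0.001, -0.0]
ft_force: [1.1, 0.3, 0.2]
gripper_width: 0.0393
grasp_force: 80.5
```

drive_tool(
  rows="0.2 0.8 0 0 20; 0.2 0.8 0 0 20; 0.15 0.4 0 0 20; 0 0 0 0 20; 0 0 0 0 20; 0 0 0 0 20",
)

```text
time_s: 14.55
tcp_pos: [0.5387, 0.1843, 0.1317]
tool_rot: [0.995, -0.099, 0.0, 0.0]
ft_force: [0.2, -0.5, 0.1]
gripper_width: 0.039
grasp_force: 80.5
```

Run:
```python
from h import *
s=state();p=s["tcp_pos"];print(p,s["gripper_width"],s["ft_force"])
im,d,c,P=cloud("wrist")
for z in np.arange(p[2]-.02,p[2]+.03,.006):
    rep("z%.3f"%z,P[(abs(P[:,2]-z)<.003)&(np.hypot(P[:,0]-p[0],P[:,1]-p[1])<.024)])
rep("mouth",P[(abs(P[:,2]-.042)<.0025)&(np.hypot(P[:,0]-.5315,P[:,1]-.174)<.02)])
rep("washer",P[(abs(P[:,2]-.026)<.003)&(np.hypot(P[:,0]-.5315,P[:,1]-.174)<.025)])
cv2.imwrite("pics/w6.png",im)
```

```text
[0.5386709  0.18432419 0.13165886] 0.03900930005586893 [ 0.21649959 -0.46512126  0.09047083]
z0.112 0
z0.118 163 [0.5544 0.1805 0.119 ] [0.5409 0.1634 0.1165] [0.5584 0.201  0.1206]
z0.124 304 [0.5545 0.1803 0.1237] [0.5406 0.1634 0.1207] [0.5584 0.2009 0.1266]
z0.130 351 [0.5545 0.1804 0.1297] [0.541  0.1634 0.1267] [0.5585 0.201  0.1326]
z0.136 432 [0.5538 0.1812 0.1358] [0.5406 0.1616 0.1327] [0.5585 0.2026 0.1387]
z0.142 524 [0.5536 0.1814 0.1417] [0.5402 0.1614 0.1387] [0.5584 0.2029 0.1446]
z0.148 1274 [0.545  0.1824 0.1492] [0.5166 0.1614 0.1447] [0.5585 0.2051 0.1507]
z0.154 5588 [0.5387 0.1841 0.1515] [0.5165 0.1614 0.1507] [0.5585 0.2053 0.1567]
z0.160 294 [0.5419 0.1846 0.1597] [0.524  0.1614 0.1567] [0.5544 0.2055 0.1626]
mouth 330 [0.5336 0.1733 0.0414] [0.523  0.1626 0.0395] [0.5434 0.185  0.0435]
washer 846 [0.5369 0.1727 0.0249] [0.5126 0.1546 0.023 ] [0.5511 0.1937 0.029 ]
```

View pics/w6.png

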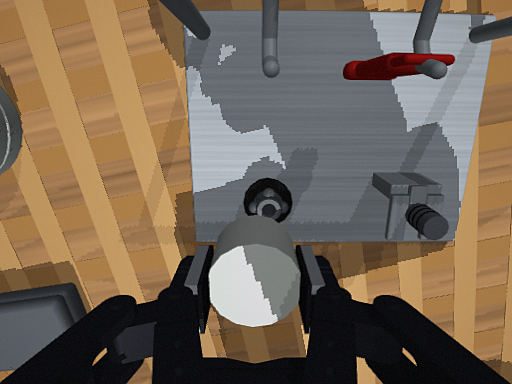

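The cap is held square, with its top centre at about (254,285). The stud mouth is visible at (268,207), and the parked pin at (425,215). I'll circle-fit the cap wall.

Run:
```python
from h import *
from scipy.optimize import least_squares as LS
s=state();p=s["tcp_pos"]
im,d,c,P=cloud("wrist")
def fit(Q,R,x0):
    return LS(lambda v:np.hypot(Q[:,0]-v[0],Q[:,1]-v[1])-R,x0,loss="soft_l1",f_scale=.0005).x
for a,b in [(.119,.125),(.125,.131),(.131,.137)]:
    Q=P[(P[:,2]>a)&(P[:,2]<b)&(P[:,0]>.545)&(P[:,0]<.57)&(abs(P[:,1]-.182)<.017)]
    print("wall",len(Q),fit(Q,.021,[.5387,.183]))
Q=P[(abs(P[:,2]-.1515)<.0008)&(np.hypot(P[:,0]-.538,P[:,1]-.183)<.025)]
print("top",cv2.minEnclosingCircle(Q[:,:2].astype(np.float32)*1000))
for z0,dz in [(.0418,.0015)]:
    Q=P[(abs(P[:,2]-z0)<dz)&(np.hypot(P[:,0]-.5318,P[:,1]-.174)<.013)]; rep("mouth",Q)
Q=P[(P[:,2]>.027)&(P[:,2]<.033)&(np.hypot(P[:,0]-.5318,P[:,1]-.174)<.0135)]; rep("studwall",Q); 
print(fit(Q,.0105,[.5318,.174]))
k=(P[:,2]>.0035)&(P[:,2]<.009)&(np.hypot(P[:,0]-.56,P[:,1]-.11)<.2)
```

```text
wall 276 [0.53702986 0.18399093]
wall 305 [0.53704397 0.1839385 ]
wall 351 [0.53705071 0.18396366]
top ((540.0713500976562, 182.4652557373047), 23.85427474975586)
mouth 273 [0.5333 0.1734 0.0417] [0.5227 0.1633 0.0403] [0.5418 0.1838 0.0433]
studwall 58 [0.5322 0.1746 0.0301] [0.5255 0.162  0.0271] [0.5414 0.1828 0.033 ]
[0.53571769 0.17135938]
```

The shift to the stud axis is (-5.2, -10.2) mm. I lower to just above the mouth.

drive_tool(
  rows="-0.07 -0.13 0 0 20; -0.06 -0.125 0 0 20; 0 0 -0.3 0 20; 0 0 -0.4 0 20; 0 0 -0.4 0 20; 0 0 -0.35 0 20; 0 0 -0.15 0 20; 0 0 0 0 20; 0 0 0 0 20",
)

```text
time_s: 15.55
tcp_pos: [0.534, 0.175, 0.0676]
tool_rot: [0.995, -0.098, 0.0, -0.0]
ft_force: [0.5, -0.4, 0.3]
gripper_width: 0.0391
grasp_force: 80.5
```

Run:
```python
from h import *
from scipy.optimize import least_squares as LS
s=state();p=s["tcp_pos"];print(p,s["ft_force"])
im,d,c,P=cloud("wrist")
def fit(Q,R,x0):
    return LS(lambda v:np.hypot(Q[:,0]-v[0],Q[:,1]-v[1])-R,x0,loss="soft_l1",f_scale=.0005).x
Q=P[(P[:,2]>.054)&(P[:,2]<.07)&(P[:,0]>.54)&(P[:,0]<.57)&(abs(P[:,1]-.173)<.017)]
print("wall",len(Q),fit(Q,.021,[.532,.174]))
Q=P[(abs(P[:,2]-.026)<.003)&(np.hypot(P[:,0]-.532,P[:,1]-.174)<.022)&(np.hypot(P[:,0]-.532,P[:,1]-.174)>.015)];rep("washer",Q)
a,_=read_camera("side");t,_=read_camera("top")
cv2.imwrite("pics/s7.png",np.hstack([cv2.resize(a[120:220,180:300],(480,400)),cv2.resize(im[130:330,130:330],(320,400))]))
```

```text
[0.53400671 0.17503993 0.06764919] [ 0.45673068 -0.38882103  0.2807457 ]
wall 791 [0.53234793 0.17473228]
washer 524 [0.5439 0.1708 0.0248] [0.5271 0.1545 0.023 ] [0.5511 0.192  0.0267]
```

View pics/s7.png

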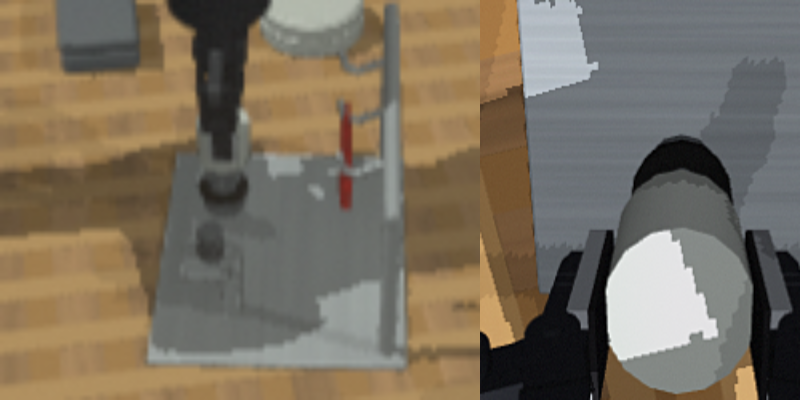

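The cap is 1 mm off the washer and stud axis. I correct that and lower to the barbs.

drive_tool(
  rows="-0.025 -0.018 0 0 20; 0 0 -0.15 0 20; 0 0 -0.15 0 20; 0 0 -0.08 0 20; 0 0 0 0 20; 0 0 0 0 20",
  grip_force=100,
)

```text
time_s: 16.3
tcp_pos: [0.5327, 0.1743, 0.0522]
tool_rot: [0.995, -0.098, -0.0, -0.0]
ft_force: [-0.1, -1.4, 1.9]
gripper_width: 0.0388
grasp_force: 101.2
```

drive_tool(
  rows="0 0 -0.04 0 20; 0 0 -0.04 0 20; 0 0 0 0 20",
)

```text
time_s: 16.6
tcp_pos: [0.5334, 0.1744, 0.0501]
tool_rot: [0.995, -0.098, 0.001, -0.0]
ft_force: [-2.2, 0.6, 7.4]
gripper_width: 0.0395
grasp_force: 101.8
```

drive_tool(
  rows="0 0 -0.04 0 20; 0 0 -0.04 0 20; 0 0 0 0 20",
)

```text
time_s: 16.9
tcp_pos: [0.5327, 0.1744, 0.0458]
tool_rot: [0.995, -0.098, 0.0, -0.0]
ft_force: [-0.2, 0.9, 1.4]
gripper_width: 0.0391
grasp_force: 101.3
```

drive_tool(
  rows="0 0 -0.04 0 20; 0 0 0 0 20; 0 0 0 0 20",
)

```text
time_s: 17.2
tcp_pos: [0.5319, 0.1742, 0.0426]
tool_rot: [0.995, -0.098, -0.001, 0.0]
ft_force: [3.0, 1.7, -9.4]
gripper_width: 0.0388
grasp_force: 101.4
```

drive_tool(
  rows="0 0 -0.04 0 20; 0 0 0 0 20; 0 0 0 0 20",
)

```text
time_s: 17.5
tcp_pos: [0.5318, 0.1742, 0.0415]
tool_rot: [0.995, -0.098, -0.001, 0.0]
ft_force: [2.7, 0.8, -10.5]
gripper_width: 0.0385
grasp_force: 101.6
```

drive_tool(
  rows="0 0 -0.04 0 20; 0 0 0 0 20; 0 0 0 0 20",
)

```text
time_s: 17.8
tcp_pos: [0.5323, 0.1742, 0.0409]
tool_rot: [0.995, -0.098, -0.0, 0.0]
ft_force: [0.2, 1.1, -6.5]
gripper_width: 0.0385
grasp_force: 101.7
```

It clicked: the barbs now pull the cap down. I press on into the washer.

drive_tool(
  rows="0 0 -0.04 0 20; 0 0 -0.02 0 20; 0 0 0 0 20; 0 0 0 0 20",
)

```text
time_s: 18.2
tcp_pos: [0.5334, 0.1742, 0.0392]
tool_rot: [0.995, -0.098, 0.001, -0.0]
ft_force: [0.0, -0.2, -0.0]
gripper_width: 0.039
grasp_force: 101.9
```

drive_tool(
  rows="0 0 -0.04 0 20; 0 0 -0.02 0 20; 0 0 0 0 20; 0 0 0 0 20",
)

```text
time_s: 18.6
tcp_pos: [0.5335, 0.1743, 0.0374]
tool_rot: [0.995, -0.098, 0.001, -0.0]
ft_force: [-2.7, -1.1, 7.5]
gripper_width: 0.039
grasp_force: 102.7
```

Run:
```python
from h import *
im,d,c,P=cloud("wrist");s=state();print(s["tcp_pos"],s["ft_force"])
rep("captop",P[(P[:,2]>.05)&(P[:,2]<.068)&(np.hypot(P[:,0]-.5313,P[:,1]-.174)<.012)])
rep("pin",P[(P[:,2]>.07)&(P[:,2]<.085)&(np.hypot(P[:,0]-.5105,P[:,1]-.067)<.015)])
```

```text
[0.53351029 0.17429058 0.03737399] [-1.96506231 -0.30597005  6.7430489 ]
captop 2032 [0.5316 0.1739 0.0569] [0.5194 0.1621 0.0551] [0.5432 0.1859 0.0589]
pin 232 [0.511  0.0745 0.0724] [0.5052 0.072  0.07  ] [0.5162 0.0761 0.076 ]
```

drive_tool(
  rows="0 0 -0.03 0 20; 0 0 -0.02 0 20; 0 0 0 0 20; 0 0 0 0 20; 0 0 0 0 20",
)

```text
time_s: 19.15
tcp_pos: [0.5336, 0.1743, 0.036]
tool_rot: [0.995, -0.098, 0.001, 0.0]
ft_force: [-4.6, -0.6, 12.8]
gripper_width: 0.0389
grasp_force: 103.2
```

Run:
```python
from h import *
im,d,c,P=cloud("wrist");s=state();print(s["tcp_pos"],s["ft_force"],s["gripper_width"])
rep("captop",P[(P[:,2]>.05)&(P[:,2]<.068)&(np.hypot(P[:,0]-.5313,P[:,1]-.174)<.012)])
a,_=read_camera("side")
cv2.imwrite("pics/s8.png",np.hstack([cv2.resize(a[120:220,180:300],(400,333)),cv2.resize(im,(400,333))]))
```

```text
[0.53357365 0.1742883  0.03605854] [-4.09109152 -0.59533094 12.90311641] 0.03854361580847001
captop 2031 [0.5316 0.1739 0.0556] [0.5194 0.1621 0.0538] [0.5431 0.1858 0.0573]
```

View pics/s8.png

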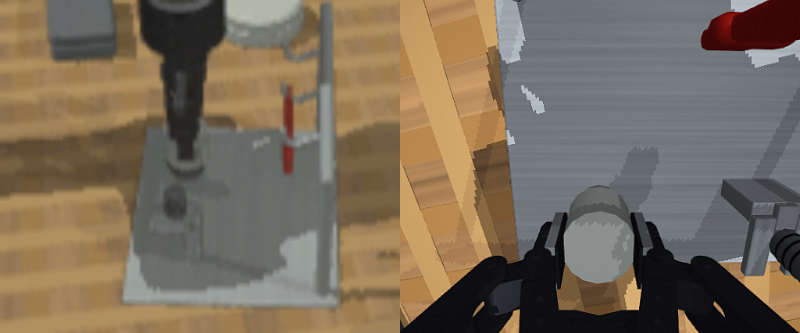

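The cap is seated over the washer and pressed with about 13 N, with the washer squeezed about 3 mm. The pin hangs in the fork at the right. I hand it in while still pressing.

```bash
python3 -c "
from h import *
print(r.sign_off())"
```

```text
the job is handed in; nothing more can be done
None
```

The pin hangs by its head in the fork, released. The snap cap clicked onto the stud, and I handed the job in at about 19 s, still gripping and pressing the cap with about 13 N (washer squeezed roughly 3 mm by my estimate).

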